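Press the punch holder down into the sprung ring of the die shoe

ROBOT

A 6-joint arm with a two-finger parallel gripper is mounted at the origin on the work surface. World frame = base frame: x ahead of the robot, y to its left, z up, the work surface at z = 0. Lengths are in m, angles in rad, forces in N, time in s.
With the tool pointing down it reaches from about 0.35 to 0.975 m from the base axis. Payload 4.9 kg.
Tool frame: the origin (TCP) lies on the mounting face of the last link; the fingertips stand 173 mm ahead of it and the grasp point (between the pads) lies 155 mm ahead of it; z points along the fingers, y is the direction in which the jaws open and shut (so a half turn about z gives the same grasp; the last joint's range is limited). The gripper opens to 85 mm and grips with 20 to 120 N. Pads are 22 mm wide; open, the fingers measure 114 mm over their backs; the gripper's body (76 mm by 85 mm) begins 54 mm behind the grasp point. The pads swing forward as they close: fully open they stand 13 mm farther back than shut.
Start: joints at [1.188, 0.053, 1.613, -0, 1.476, -0.119], TCP at [0.163, 0.603, 0.405] pointing down, gripper open.
Joint ranges: [-3.01, 3.01], [-1.01, 2.22], [0.06, 2.58], [-1.02, 4.17], [0.09, 2.62], [-3.14, 3.14]. Speed limits (rad/s): [2.57, 2.57, 3.14, 3.14, 3.14, 3.14].

INTERFACE

Orientations are given as a rotation vector (axis times angle).
In Python, from station import ctrl gives the robot as it stands. The module is installed in compiled form; this text tells all that it offers.
- The arm moves only by the tool jog_arm, never from a script. Its argument "steps" is a list of rows, each a list of 2 entries, a list of its own where there are three numbers: the shift along the tool's x, y, z in cm, then the turn, a rotation vector about the tool's x, y, z in degrees. In form: [[[tx, ty, tz], [rx, ry, rz]], ...]. A call has 1 to 8 rows; each row shifts and turns the pose as measured when the row begins, along the tool's axes as they then stand; what a row does not reach is not made up. A row lasts 1/10 s, in which the tool goes at most 50 mm and 8.59 degrees, less where a joint would pass 70% of its speed; a pose out of reach is approached as far as the arm can. A call is refused whole if a number of a shift passes 5 or a number of a turn 8.59, either way. A call with a gripper value outside its range is refused whole. "fingers" is the gripper command: -1 is shut, 1 is fully open, values between are in proportion, set as the call begins (left out, the last holds). The fingers move at their own pace and stop on an object; "grip_force" is the grip in N (left out, the last holds). Time passes only in rows, so rows that do not move let the fingers close. It gives the time, the measured TCP pose, the force and the opening at its end, in the units of the state.
- ctrl.get_obs(): the state, without advancing time (a new reading comes with each control period).
- ctrl.get_image(name): name is "scene" or "side" or "wrist"; returns the picture (384x512x3 uint8, red, green, blue); there is no depth.
- ctrl.camera_info(name): a dict with "K" (3x3 intrinsics, pixels), "camera_from_world" (4x4, takes a point from world to camera coordinates). Camera axes: x right, y up, looking along -z (the intrinsics and any distortion apply to the point x, -y, -z); pixel columns grow to the right and rows downward; lengths in m; the calibration is good to about 2 mm. A picture is of the moment at which its call begins: read the wrist's pose just before it. camera_info takes no time and is no camera call; for the wrist camera it gives the pose at the moment of the call.
- ctrl.finish_job(): hands the job in, once; it reports no verdict.
The state is a dict: "t": time; "q": joint angles; "dq": joint speeds; "effort": joint torques, N m; "tool_pos": TCP position; "tool_rot": TCP orientation; "contact_force": force on the tool from outside, world axes, zero at the start; "wrist_torque": the same for the moment, N m; "opening": finger opening in m.
Only numpy, scipy, OpenCV 4.12 (cv2) and the standard library are available. Lean on these libraries where they do the work, as an engineer would, in place of code of your own. Each camera call takes 0.05 s, during which the arm holds its last target.

TASK

Draw the chrome punch holder out from under the two clamp plates through their open end, and set it upright, foot down, in the sprung brass ring of the cast iron die shoe. Press it down until the ring is at the bottom of its travel, flush with the top of the shoe, and finish while still holding it pressed down there, as if for a colleague to set the lock pin. Do not shift the other tooling.

Things in the scene. Friction and masses are not known exactly. Their poses are not given: they have to be found in the camera images.
- holder: Turned chrome punch holder, 110 mm tall, about 0.4 kg, standing upright in the dock. Origin: centre of its foot's underside; z up its axis. Foot 28 mm diameter, 0 to 14 mm up; then a 45 degree cone out to a 52 mm collar, 26 to 34 mm up; above 36 mm a plain shank of 26 mm diameter to the top, to be gripped.
- dock: Fixed dock, 110 x 110 mm plus a 12 mm green stop closing its +x end: two steel clamp plates on green risers, underside 42 mm and top 52 mm up (bolt heads 57 mm). Origin on the table, midway. Between the plates a 34 mm slot runs along the dock's x axis at y = 0; the holder's shank stands up through it, its collar is trapped below. Passage under the plates 72 mm wide.
- dock_mouth (a point): Middle of the slot's open end, 52 mm up, at x = -55 mm in the dock's frame. The dock's -x axis points out of it, roughly to the robot. The holder slides on the table along the slot; its collar is clear of the plates once its axis is 26 mm or more beyond this point.
- shoe: Fixed pitted black cast iron die shoe, 130 x 130 x 50 mm, with a 70 mm bore, 40 mm deep, in the middle of its top. Origin: centre of its underside, on the table. The sprung brass ring sits in the bore.
- ring (a joint): How far the brass ring is pressed down, m: 0 = up (its top 15 mm proud of the shoe), 0.015 = stop (its top flush with the shoe). It slides vertically on a spring: 7 N preload plus 0.6 N per mm, so about 16 N at the stop; the holder's weight alone hardly sinks it.
- ring_top (a point): Centre of the brass ring's top face, on the ring's axis; moves down with the ring; 65 mm above the table when up, 50 mm when at the stop. Ring: 64 mm outer, 40 mm inner diameter, 20 mm tall. Seated, the holder's cone rests on the ring's inner edge with the holder's origin 20 mm below this point.
- flap (a joint): Opening angle of the steel flap on the grey die pocket at the table's far side, rad, 0 = shut; leave it shut.
- spacer: Bystander: loose grey polymer spacer ring, 44 mm diameter, 30 mm tall, origin under its centre.
- vdie: Bystander: loose dark steel V-die section, 60 x 120 x 50 mm, origin under its centre.
- plate: Bystander: spare loose steel clamp plate lying flat, 90 x 130 x 12 mm, two holes, origin under its centre.
- tray: Bystander: loose blue plastic tray, 120 x 160 x 45 mm, origin under its centre.
- wrench: Bystander: loose wrench lying on the boards, origin under its middle.
There are look-alikes about, which are no part of the job. What is shaped like the holder but turquoise is not meant. Leave any turquoise look-alike of the shoe alone.

How it is judged:
On the way, in this order (a step that is already met when the one before it is completed fails the run):
1. the punch holder is drawn out of the open end of the dock (x of holder in the frame of dock below -0.075 m), for 0.05 s.
2. the punch holder sits upright in the brass ring (horizontal distance between holder and ring_top below 0.005 m and angle between holder's own z axis and vertical below 0.1 rad and z of holder in the frame of ring_top between -0.026 and -0.015 m), for 0.2 s.
At the end, for the whole second after the job is handed in: Holder upright (0.1 rad) and seated in the brass ring, axes within 5 mm, its origin 15 to 26 mm below the ring top; ring pressed at least 12.5 of 15 mm down by the robot through the holder (over 9 N between holder and ring), robot touching the holder, holder still (under 10 mm/s) (all of step 2 and value of joint ring above 0.0125 m and contact force between holder and shoe above 9 N and contact force between any of the fingers, the arm and holder above 3 N and linear speed of holder below 0.01 m/s); the arm keeps its last pose, push and grip.
It fails at once if the spacer, V-die, spare plate, tray or wrench is shifted by more than 25 mm (distance of any of spacer, vdie, plate, tray, wrench from where it was at the start of the episode above 0.025 m).
It fails at once if the flap is opened (value of joint flap above 0.2 rad).
It also fails if it takes over 50 s, if anything falls off the work surface, if the arm or the gripper's body presses on something with over 40 N, if the wrist force passes 120 N, or if a joint passes its speed limit or range.

## Working session

There is one attempt and no reset: what is moved stays moved. The work goes in short steps, Python scripts to look and compute and a tool call to move; the robot and the scene stay as the last step left them, time stands still between calls to the robot, and variables do not carry over. Pictures are saved under pics/ and viewed, and the job is handed in when it is done.

Besides the shell and the picture viewer there is one more tool, called as a command line: name --argument value ..., lists and objects as JSON in quotes. jog_arm: Moves the arm, as the interface text tells. Its arguments: {"type":"object","properties":{"steps":{"type":"array","items":{"type":"array"}},"fingers":{"type":"number"},"grip_force":{"type":"number"}},"required":["steps"]}

```bash
mkdir -p pics
cat > h.py <<'E'
import numpy as np,cv2
from station import ctrl
from scipy.spatial.transform import Rotation as R
def snap(n,f):
    ci=ctrl.camera_info(n); im=ctrl.get_image(n); cv2.imwrite(f'pics/{f}.png',im[:,:,::-1]); np.savez(f'pics/{f}.npz',K=ci['K'],T=ci['camera_from_world'],im=im)
    return im,ci
def ray(d,u,v):
    K=d['K'];T=np.array(d['T'] if 'T' in d else d['camera_from_world'])
    p=np.linalg.inv(K)@[u,v,1]; c=np.array([p[0],-p[1],-p[2]])
    Ri=T[:3,:3].T; return -Ri@T[:3,3],Ri@c
def onz(d,u,v,z):
    o,r=ray(d,u,v); return o+r*(z-o[2])/r[2]
def proj(d,P):
    K=d['K'];T=d['T']; c=T[:3,:3]@P+T[:3,3]; p=K@[c[0],-c[1],-c[2]]; return p[:2]/p[2]
E
python3 - <<'E'
from h import *
for n in ['scene','side','wrist']:
    im,ci=snap(n,n+'0'); print(n,{k:(v if k!='camera_from_world' else '') for k,v in ci.items()})
    print(ray(ci,256,192))
o=ctrl.get_obs();print(o)
E
```

```text
scene {'K': array([[466.67789845,   0.        , 263.52932841],
       [  0.        , 466.67789845, 186.61021043],
       [  0.        ,   0.        ,   1.        ]]), 'camera_from_world': ''}
(array([ 1.36479752, -0.79910673,  1.30168505]), array([-0.47801012,  0.46955998, -0.74257218]))
side {'K': array([[376.46971553,   0.        , 255.97110958],
       [  0.        , 376.46971553, 192.41566912],
       [  0.        ,   0.        ,   1.        ]]), 'camera_from_world': ''}
(array([ 0.41999974, -0.83478287,  0.72690803]), array([ 0.13547007,  0.78140692, -0.60914064]))
wrist {'K': array([[334.47152586,   0.        , 254.82864357],
       [  0.        , 334.47152586, 190.77987878],
       [  0.        ,   0.        ,   1.        ]]), 'camera_from_world': ''}
(array([0.09668248, 0.62003947, 0.37279547]), array([ 0.25637365, -0.06752456, -0.96422951]))
{'t': 0.15, 'q': array([ 1.18799676e+00,  5.32267578e-02,  1.61397358e+00, -3.21593024e-05,
        1.47599720e+00, -1.19022074e-01]), 'dq': array([-0.00031246, -0.00253398, -0.00252228, -0.0003544 , -0.00031789,
        0.0003055 ]), 'effort': array([ 5.93630230e-04, -3.94240737e+01, -3.70723844e+01, -1.31839029e-04,
        4.58335737e-03,  6.43116195e-06]), 'tool_pos': array([0.16289398, 0.60318434, 0.40373485]), 'tool_rot': array([-4.13087320e-01, -3.11394421e+00,  2.45420376e-03]), 'contact_force': array([0.31511939, 0.14726209, 0.06044091]), 'wrist_torque': array([ 0.06170385, -0.02608503,  0.01569657]), 'opening': 0.08523592085875331}
```

View pics/scene0.png

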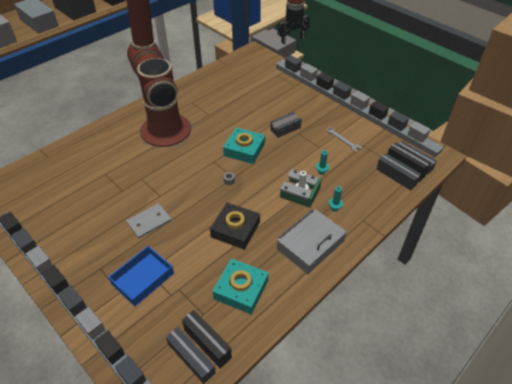

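View pics/side0.png

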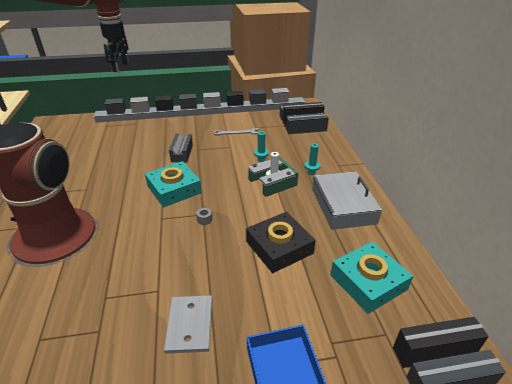

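View pics/wrist0.png

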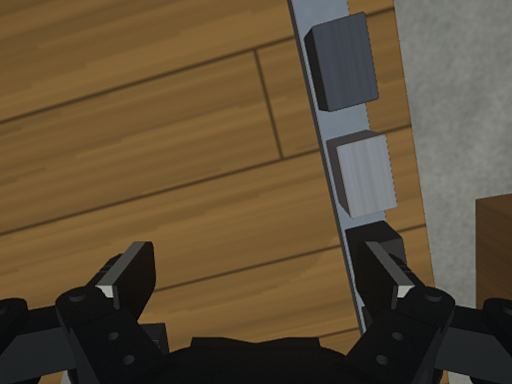

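The scene picture shows the dock with the chrome holder near (301,185) and the black shoe with its brass ring near (235,222). The side picture shows them near (273,175) and (281,240). Next I enlarge those regions.

Run:
```python
from h import *
a=np.load('pics/scene0.npz');b=np.load('pics/side0.npz')
def crop(d,x,y,w,h,s): return cv2.resize(d['im'][y:y+h,x:x+w,::-1],None,fx=s,fy=s,interpolation=cv2.INTER_CUBIC)
c=np.hstack([crop(a,265,150,65,65,6),crop(b,240,140,65,65,6)])
cv2.imwrite('pics/z1.png',c)
# brass rings
for n,d in(('scene',a),('side',b)):
    hsv=cv2.cvtColor(d['im'],cv2.COLOR_RGB2HSV)
    m=cv2.inRange(hsv,(18,120,120),(30,255,255))
    k,l,s,ce=cv2.connectedComponentsWithStats(m)
    for i in range(1,k):
        if s[i,4]>60: 
            cn=max(cv2.findContours((l==i).astype('uint8'),0,1)[0],key=len)
            print(n,s[i],cv2.fitEllipse(cn) if len(cn)>5 else'')
for n,d,(u,v) in(('sc',a,(301.5,176)),('sd',b,(274,154))): print(n,onz(d,u,v,.11))
```

```text
scene [237 134  15  10  69] ((243.90106201171875, 138.61767578125), (9.185811042785645, 13.872151374816895), 91.07646942138672)
scene [226 211  18  15 143] ((234.63050842285156, 218.16641235351562), (14.204095840454102, 17.647750854492188), 85.13800048828125)
scene [231 271  20  18 141] ((240.3861846923828, 279.6478271484375), (16.301227569580078, 19.182600021362305), 84.54792022705078)
side [162 168  20  11 115] ((171.2368621826172, 173.05567932128906), (10.2850980758667, 19.89898681640625), 82.89360809326172)
side [268 222  25  17 222] ((279.99322509765625, 229.8585662841797), (16.356657028198242, 24.506221771240234), 93.95030975341797)
side [359 255  28  20 267] ((372.899658203125, 264.63092041015625), (18.64751625061035, 27.78525161743164), 107.60095977783203)
sc [0.65636253 0.12354503 0.11      ]
sd [0.64472815 0.13791849 0.11      ]
```

View pics/z1.png

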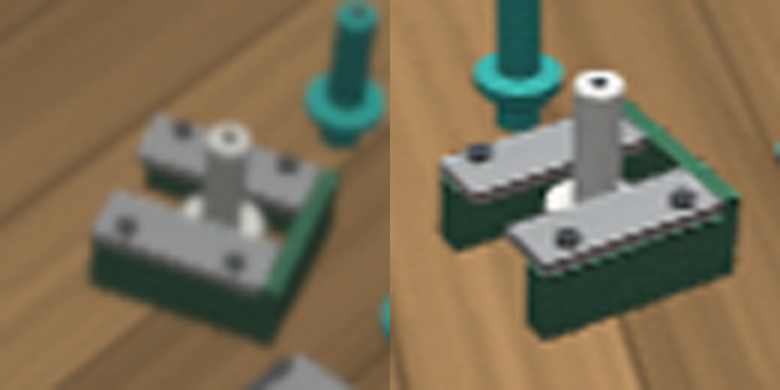

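Run:
```python
from h import *
a=np.load('pics/scene0.npz');b=np.load('pics/side0.npz')
A=lambda x,y:(265+x/6-.42,150+y/6-.42)
B=lambda x,y:(240+(x-390)/6-.42,140+y/6-.42)
print('top',onz(a,*A(229,137),.11),onz(b,*B(599,83),.11))
for p in[(184,130),(288,165),(127,226),(235,262)]: print('bolt',onz(a,*A(*p),.057))
for p in[(479,153),(568,238),(683,200)]: print('boltS',onz(b,*B(*p),.057))
print('ring',onz(a,234.6,218.2,.065),onz(b,280,229.9,.065))
```

```text
top [0.64757687 0.14009834 0.11      ] [0.64670289 0.141081   0.11      ]
bolt [0.5918847  0.16634808 0.057     ]
bolt [0.65737257 0.18978829 0.057     ]
bolt [0.62262589 0.08125147 0.057     ]
bolt [0.68792349 0.1059772  0.057     ]
boltS [0.587903   0.16571956 0.057     ]
boltS [0.61969635 0.08101084 0.057     ]
boltS [0.68553695 0.10457579 0.057     ]
ring [ 0.60326388 -0.1527477   0.065     ] [ 0.60090705 -0.15231258  0.065     ]
```

The holder is at about (0.647, 0.1405), the dock yaw is about 20°, and the ring is at about (0.602, -0.1525). Next I check how close the turquoise look-alikes are, then approach.

Run:
```python
from h import *
a=np.load('pics/scene0.npz');b=np.load('pics/side0.npz')
for p in [(323.5,152),(338,187.5)]: print('teal',onz(a,*p,.11))
for p in [(261.5,132),(314,145.5)]: print('tealS',onz(b,*p,.11))
for p in [(278,241),(313,211),(345,235)]: print('pocket top',onz(a,*p,.05))
o=ctrl.get_obs(); Rm=R.from_rotvec(o['tool_rot']).as_matrix(); print(Rm.round(3))
yw=np.radians(20)
# desired pose above holder, y-tool along dock x
y=np.array([np.cos(yw),np.sin(yw),0]);z=np.array([0,0,-1.]);D=np.c_[np.cross(y,z),y,z]
t=np.array([.647,.1405,.34])
print('shift tool cm',Rm.T@(t-o['tool_pos'])*100,'turn',np.degrees(R.from_matrix(Rm.T@D).as_rotvec()))
```

```text
teal [0.63079514 0.27574274 0.11      ]
teal [0.7825286  0.17274412 0.11      ]
tealS [0.63188709 0.28306283 0.11      ]
tealS [0.78197965 0.16745915 0.11      ]
pocket top [ 0.76519643 -0.10835358  0.05      ]
pocket top [0.76210249 0.07169813 0.05      ]
pocket top [0.90544647 0.06893213 0.05      ]
[[-0.965  0.261 -0.001]
 [ 0.261  0.965 -0.002]
 [ 0.    -0.002 -1.   ]]
shift tool cm [-58.80062528 -32.03600639   6.41532904] turn [-8.87695165e-02  3.54452449e-02  5.48868264e+01]
```

jog_arm --steps '[[[-4.3,-2.3,0],[0,0,5.5]],[[-4.5,-1.9,0],[0,0,5.5]],[[-4.7,-1.5,0],[0,0,5.5]],[[-4.8,-1.0,0],[0,0,5.5]],[[-4.8,-0.5,0],[0,0,5.5]],[[-4.9,-0.1,0],[0,0,5.5]],[[-4.9,0.4,0],[0,0,5.5]],[[-4.8,0.8,0],[0,0,5.5]]]' --fingers 1 --grip_force 80

```text
t: 0.95
tool_pos: [0.4465, 0.3263, 0.4005]
tool_rot: [-1.574, -2.717, 0.006]
contact_force: [0.0, -0.0, 0.5]
opening: 0.0856
```

```bash
cat > goal.py <<'E'
import sys
from h import *
def go(x,y,z,yaw):
    o=ctrl.get_obs(); Rm=R.from_rotvec(o['tool_rot']).as_matrix();yw=np.radians(yaw)
    Y=np.array([np.cos(yw),np.sin(yw),0]);Z=np.array([0,0,-1.]);D=np.c_[np.cross(Y,Z),Y,Z]
    print('t',round(o['t'],2),'pos',o['tool_pos'].round(4),'F',o['contact_force'].round(1),'open',round(o['opening'],4))
    print('shift cm',(Rm.T@(np.array([x,y,z])-o['tool_pos'])*100).round(2),'turn',np.degrees(R.from_matrix(Rm.T@D).as_rotvec()).round(2))
if __name__=='__main__': go(*map(float,sys.argv[1:5]))
E
python3 goal.py .647 .1405 .36 20
```

```text
t 0.95 pos [0.4465 0.3263 0.4005] F [ 0.  -0.   0.5] open 0.0856
shift cm [-26.09   8.17   4.04] turn [-0.23  0.07  9.83]
```

jog_arm --steps '[[[-4.6,1.5,0.5],[0,0,5]],[[-4.5,1.8,0.5],[0,0,5]],[[-4.2,2.2,0.5],[0,0,0]],[[-4.2,2.2,0.5],[0,0,0]],[[-3.5,1.8,0.5],[0,0,0]],[[0,0,0],[0,0,0]]]'

```text
t: 1.55
tool_pos: [0.6225, 0.1566, 0.3729]
tool_rot: [-1.826, -2.555, 0.007]
contact_force: [-0.4, -0.3, -0.3]
opening: 0.0851
```

```bash
python3 goal.py .647 .1405 .34 20; python3 -c "
from h import *
snap('wrist','w1')"
```

```text
t 1.55 pos [0.6225 0.1566 0.3729] F [-0.4 -0.3 -0.3] open 0.0851
shift cm [-2.31  1.81  3.29] turn [-0.25  0.1  -1.12]
```

View pics/w1.png

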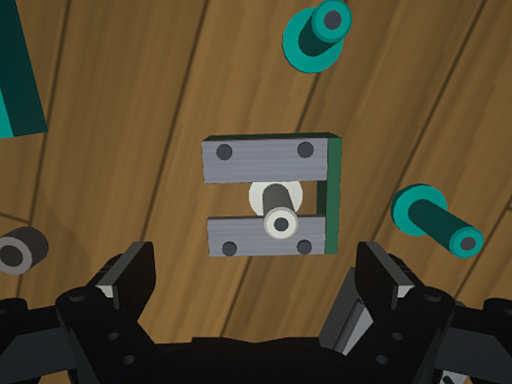

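The wrist picture shows the holder's top at (281,224), bolts at (224,152), (305,149), (230,249) and (304,247), and the dock's mouth facing left.

```bash
python3 - <<'E'
from h import *
d=np.load('pics/w1.npz')
h=onz(d,281,224,.11);print('top',h)
b=np.array([onz(d,*p,.057) for p in[(224,152),(305,149),(230,249),(304,247)]]);print(b[:,:2].round(4),b.mean(0))
print(np.degrees([np.arctan2(*(b[1]-b[0])[[1,0]]),np.arctan2(*(b[3]-b[2])[[1,0]]),np.arctan2(*(b[0]+b[1]-b[2]-b[3])[[1,0]])-np.pi/2]))
# shift needed w/ slot lines: edges of slot z .052 at u~260
E
python3 goal.py .6455 .140 .285 20
```

```text
top [0.64475706 0.14070509 0.11      ]
[[0.5866 0.1687]
 [0.6512 0.1936]
 [0.619  0.0843]
 [0.6832 0.1085]] [0.63501231 0.13877718 0.057     ]
[21.04992439 20.6825819  20.79117027]
t 1.6 pos [0.6214 0.158  0.3732] F [-0.6  0.5  0.7] open 0.0854
shift cm [-2.48  1.73  8.81] turn [-0.27  0.03 -1.05]
```

jog_arm --steps '[[[-2.0,1.4,0],[0,0,-1]],[[-0.5,0.4,0],[0,0,0.3]],[[0,0,2.0],[0,0,0]],[[0,0,3.0],[0,0,0]],[[0,0,2.0],[0,0,0]],[[0,0,0],[0,0,0]]]'

```text
t: 2.2
tool_pos: [0.6432, 0.146, 0.3028]
tool_rot: [-1.801, -2.568, 0.002]
contact_force: [0.3, -0.7, -0.6]
opening: 0.0855
```

```bash
python3 goal.py .6455 .1405 .243 20.5
```

```text
t 2.2 pos [0.6432 0.146  0.3028] F [ 0.3 -0.7 -0.6] open 0.0855
shift cm [-0.62  0.05  5.98] turn [-0.24 -0.19 -0.6 ]
```

jog_arm --steps '[[[-0.7,0,0],[0,0,-0.6]],[[0,0,2.2],[0,0,0]],[[0,0,2.2],[0,0,0]],[[0,0,1.5],[0,0,0]],[[0,0,0.5],[0,0,0]],[[0,0,0],[0,0,0]]]'

```text
t: 2.8
tool_pos: [0.6468, 0.142, 0.2462]
tool_rot: [1.781, 2.583, 0.01]
contact_force: [0.2, 0.0, -0.4]
opening: 0.0851
```

```bash
python3 goal.py .6455 .1405 .243 20.5;python3 -c "
from h import *
snap('wrist','w2')"
```

```text
t 2.8 pos [0.6468 0.142  0.2462] F [ 0.2  0.  -0.4] open 0.0851
shift cm [-0.1  -0.17  0.32] turn [ 0.43 -0.05  0.33]
```

View pics/w2.png

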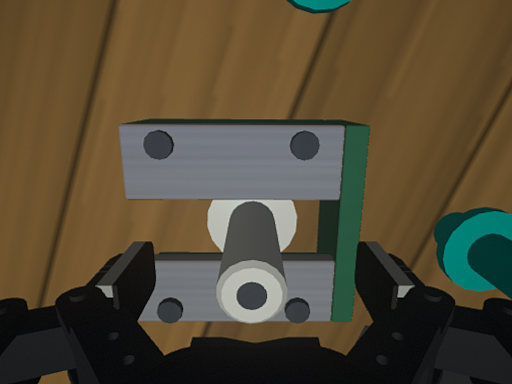

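The holder's top is at (251,294), centred between the fingers. I re-measure it here, then close the gripper.

Run:
```python
from h import *
d=np.load('pics/w2.npz')
print('top',onz(d,251.5,294.5,.11))
b=np.array([onz(d,*p,.057) for p in[(158.5,144.5),(305,145),(170,310),(297,310)]]);print(b[:,:2].round(4),b.mean(0))
print(np.degrees([np.arctan2(*(b[1]-b[0])[[1,0]]),np.arctan2(*(b[3]-b[2])[[1,0]]),np.arctan2(*(b[0]+b[1]-b[2]-b[3])[[1,0]])-np.pi/2]))
```

```text
top [0.64455124 0.14101381 0.11      ]
[[0.5869 0.1691]
 [0.6517 0.1934]
 [0.6183 0.0852]
 [0.6828 0.1093]] [0.63495366 0.13923468 0.057     ]
[20.58598009 20.53768851 20.40760327]
```

jog_arm --steps '[[[-0.1,-0.1,0.3],[0.4,0,0.3]],[[0,0,0],[0,0,0]],[[0,0,0],[0,0,0]],[[0,0,0],[0,0,0]],[[0,0,0],[0,0,0]],[[0,0,0],[0,0,0]],[[0,0,0],[0,0,0]],[[0,0,0],[0,0,0]]]' --fingers -1 --grip_force 80

```text
t: 3.65
tool_pos: [0.6475, 0.1406, 0.2476]
tool_rot: [1.788, 2.578, 0.007]
contact_force: [-1.3, -0.3, -0.2]
opening: 0.0244
```

```bash
python3 goal.py .6455 .1405 .243 20.5;python3 -c "
from h import *
snap('wrist','w3')"
```

```text
t 3.65 pos [0.6475 0.1406 0.2476] F [-1.3 -0.3 -0.2] open 0.0244
shift cm [ 0.06 -0.2   0.45] turn [0.33 0.05 0.  ]
```

View pics/w3.png

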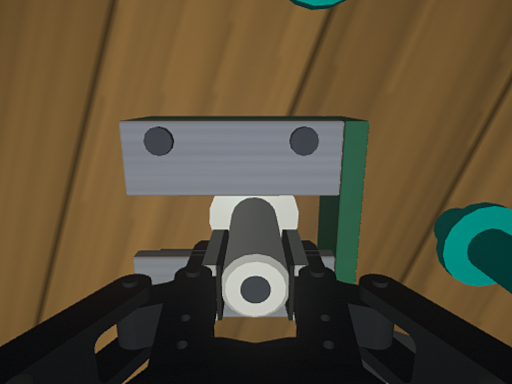

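The grip is good: opening 24 mm, holder between the pads. Now I draw it out along tool -y.

jog_arm --steps '[[[0,-0.8,0],[0,0,0]],[[0,-1.2,0],[0,0,0]],[[0,-1.2,0],[0,0,0]],[[0,0,0],[0,0,0]]]'

```text
t: 4.1
tool_pos: [0.6157, 0.1288, 0.2475]
tool_rot: [1.787, 2.576, 0.011]
contact_force: [0.2, -0.4, -1.1]
opening: 0.0244
```

```bash
python3 goal.py .5425 .1015 .2475 20.5
```

```text
t 4.1 pos [0.6157 0.1288 0.2475] F [ 0.2 -0.4 -1.1] open 0.0244
shift cm [ 0.01 -7.81 -0.07] turn [0.52 0.06 0.01]
```

Progress is clean, with forces around 1 N. I carry on.

jog_arm --steps '[[[0,-1.5,0],[0,0,0]],[[0,-1.5,0],[0,0,0]],[[0,-1.5,0],[0,0,0]],[[0,-1.5,0],[0,0,0]],[[0,-1.5,0],[0,0,0]],[[0,-0.8,0],[0,0,0]],[[0,0,0],[0,0,0]]]'

```text
t: 4.8
tool_pos: [0.5346, 0.0985, 0.2475]
tool_rot: [1.785, 2.572, 0.019]
contact_force: [-0.3, 0.1, -1.1]
opening: 0.0242
```

```bash
python3 goal.py .5425 .1015 .2475 20.5;python3 -c "
from h import *
snap('wrist','w4');snap('side','s4')
o=ctrl.get_obs();c,s=np.cos(np.radians(20.5)),np.sin(np.radians(20.5));d=o['tool_pos'][:2]-[.6355,.1385];print('dock x',d@[c,s],'y',d@[-s,c])"
```

```text
t 4.8 pos [0.5346 0.0985 0.2475] F [-0.3  0.1 -1.1] open 0.0242
shift cm [0.   0.85 0.01] turn [ 0.94  0.11 -0.04]
dock x -0.10804150754063271 y -0.002141279238730059
```

View pics/w4.png

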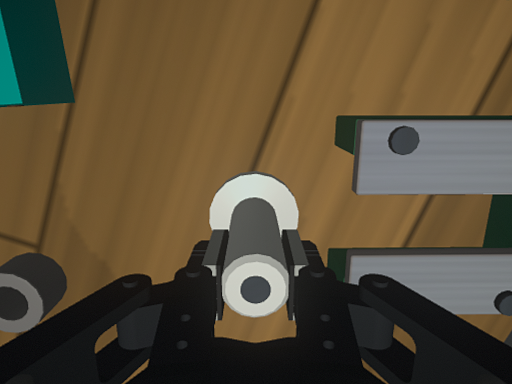

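View pics/s4.png

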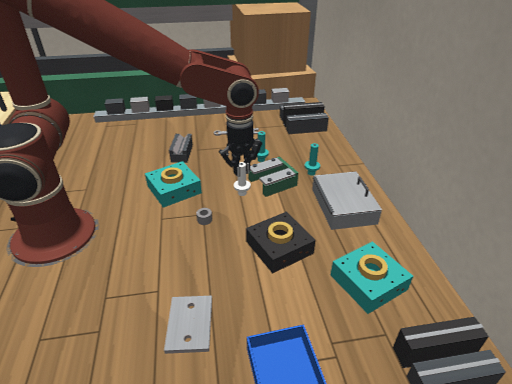

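The holder is out of the dock (x ≈ -0.108), its collar is clear of the plates and it hangs upright. I lift it now.

jog_arm --steps '[[[0,0,-1.5],[0.5,0,0]],[[0,0,-2.5],[0.5,0,0]],[[0,0,-3],[0,0,0]],[[0,0,-3],[0,0,0]],[[0,0,-1],[0,0,0]],[[0,0,0],[0,0,0]]]'

```text
t: 5.5
tool_pos: [0.5341, 0.0994, 0.3509]
tool_rot: [-1.781, -2.568, 0.025]
contact_force: [1.3, 0.5, -5.0]
opening: 0.0241
```

```bash
python3 goal.py .602 -.1525 .36 20.5;python3 - <<'E'
from h import *
d=np.load('pics/w4.npz'); p=onz(d,255.5,284.5,.11); print(p, 'vs .5346 .0985')
E
```

```text
t 5.5 pos [0.5341 0.0994 0.3509] F [ 1.3  0.5 -5. ] open 0.0241
shift cm [-25.96  -2.49  -0.97] turn [-1.28 -0.25  0.01]
[0.53384191 0.10113094 0.11      ] vs .5346 .0985
```

jog_arm --steps '[[[-2,-0.2,0],[-0.6,0,0]],[[-4,-0.4,0],[-0.3,0,0]],[[-4,-0.4,-0.3],[0,0,0]],[[-4,-0.4,-0.3],[0,0,0]],[[-4,-0.4,0],[0,0,0]],[[-4,-0.4,0],[0,0,0]],[[-2,-0.2,0],[0,0,0]],[[0,0,0],[0,0,0]]]'

```text
t: 6.3
tool_pos: [0.5951, -0.1403, 0.3331]
tool_rot: [-1.765, -2.557, 0.019]
contact_force: [-0.5, 0.6, -4.8]
opening: 0.0238
```

```bash
python3 goal.py .602 -.1525 .36 20.5;python3 -c "
from h import *
snap('wrist','w5');snap('side','s5');snap('scene','c5')"
```

```text
t 6.3 pos [ 0.5951 -0.1403  0.3331] F [-0.5  0.6 -4.8] open 0.0238
shift cm [-1.33  0.13 -2.72] turn [-1.69 -1.23  0.26]
```

View pics/w5.png

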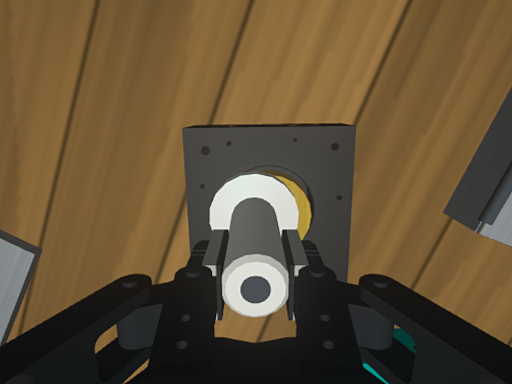

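jog_arm --steps '[[[-1.0,0,-1.0],[-1.2,-0.8,0.2]],[[-0.5,0,-1.0],[-0.3,-0.3,0]],[[0,0,0],[0,0,0]],[[0,0,0],[0,0,0]]]'

```text
t: 6.85
tool_pos: [0.601, -0.1489, 0.3558]
tool_rot: [-1.778, -2.588, -0.002]
contact_force: [0.1, -0.5, -3.3]
opening: 0.0241
```

```bash
python3 goal.py .602 -.1525 .35 20.5;python3 -c "
from h import *
snap('wrist','w6');snap('side','s6');snap('scene','c6')
a=np.load('pics/c6.npz');b=np.load('pics/s6.npz')
def crop(d,x,y,w,h,s): return cv2.resize(d['im'][y:y+h,x:x+w,::-1],None,fx=s,fy=s,interpolation=cv2.INTER_CUBIC)
c=np.hstack([crop(a,200,170,65,80,6),crop(b,245,185,65,80,6)])
cv2.imwrite('pics/z6.png',c)"
```

```text
t 6.85 pos [ 0.601  -0.1489  0.3558] F [ 0.1 -0.5 -3.3] open 0.0241
shift cm [-0.37 -0.04  0.58] turn [ 0.03 -0.1   0.52]
```

View pics/z6.png

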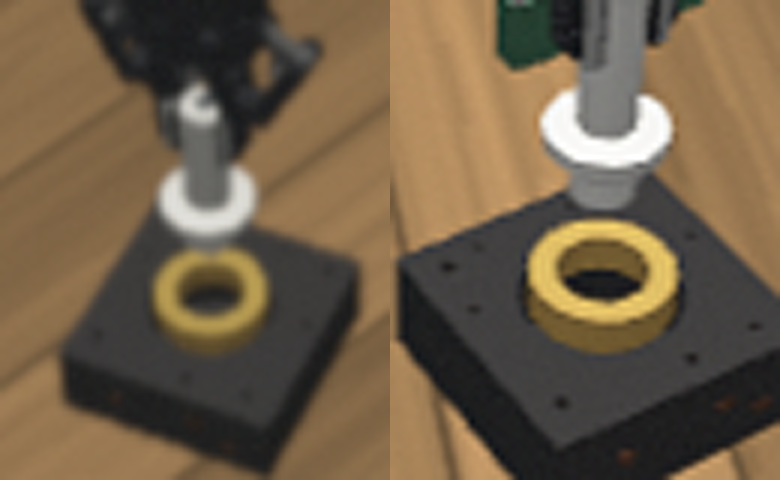

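View pics/w6.png

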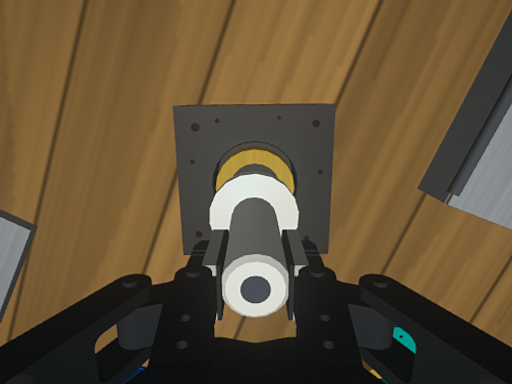

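Run:
```python
from h import *
a=np.load('pics/c6.npz');b=np.load('pics/s6.npz')
zc=.108+.030
print('ring',onz(a,234.8,218.1,.065),onz(b,280.1,229.6,.065))
print('collar',onz(a,234.25,202.6,zc),onz(b,280.6,205.9,zc))
# top of holder by wrist
d=np.load('pics/w6.npz');print('top wrist',onz(d,255.5,284.5,.218),'shoe corners',[onz(d,*p,.05)[:2].round(4) for p in[(173,105),(336,104)]])
# triangulate collar
def tri(r1,r2):
    (o1,d1),(o2,d2)=r1,r2; A=np.c_[d1,-d2]; s=np.linalg.lstsq(A,o2-o1,rcond=None)[0]; p,q=o1+d1*s[0],o2+d2*s[1]; return (p+q)/2,np.linalg.norm(p-q)
print(tri(ray(a,234.25,202.6),ray(b,280.6,205.9)),tri(ray(a,234.8,218.1),ray(b,280.1,229.6)))
```

```text
ring [ 0.60341991 -0.15196963  0.065     ] [ 0.60140192 -0.15126715  0.065     ]
collar [ 0.59910035 -0.1471447   0.138     ] [ 0.60103644 -0.14436114  0.138     ]
top wrist [ 0.59809478 -0.14675249  0.218     ] shoe corners [array([ 0.5154, -0.1139]), array([ 0.6364, -0.0666])]
(array([ 0.60036075, -0.14806604,  0.1405561 ]), np.float64(0.0010133957709747815)) (array([ 0.6019737 , -0.15051275,  0.06345167]), np.float64(0.0012836060816981132))
```

```bash
python3 goal.py .603 -.1535 .315 20.5
```

```text
t 7.0 pos [ 0.6009 -0.149   0.3553] F [-0.   0.3 -3.6] open 0.0242
shift cm [-0.5   0.03  4.02] turn [-0.01 -0.12  0.51]
```

jog_arm --steps '[[[-0.5,0,0],[0,0,0.5]],[[0,0,1.0],[0,0,0]],[[0,0,1.5],[0,0,0]],[[0,0,0.5],[0,0,0]],[[0,0,0],[0,0,0]]]'

```text
t: 7.5
tool_pos: [0.6021, -0.1536, 0.3204]
tool_rot: [-1.788, -2.576, -0.0]
contact_force: [0.1, -0.6, -4.4]
opening: 0.024
```

```bash
python3 goal.py .603 -.1535 .2975 20.5;python3 -c "
from h import *
snap('side','s7');snap('scene','c7')
a=np.load('pics/c7.npz');b=np.load('pics/s7.npz')
def crop(d,x,y,w,h,s): return cv2.resize(d['im'][y:y+h,x:x+w,::-1],None,fx=s,fy=s,interpolation=cv2.INTER_CUBIC)
c=np.hstack([crop(a,200,170,65,80,6),crop(b,245,185,65,80,6)])
cv2.imwrite('pics/z7.png',c)"
```

```text
t 7.5 pos [ 0.6021 -0.1536  0.3204] F [ 0.1 -0.6 -4.4] open 0.024
shift cm [-0.03  0.09  2.29] turn [-0.17 -0.26 -0.03]
```

View pics/z7.png

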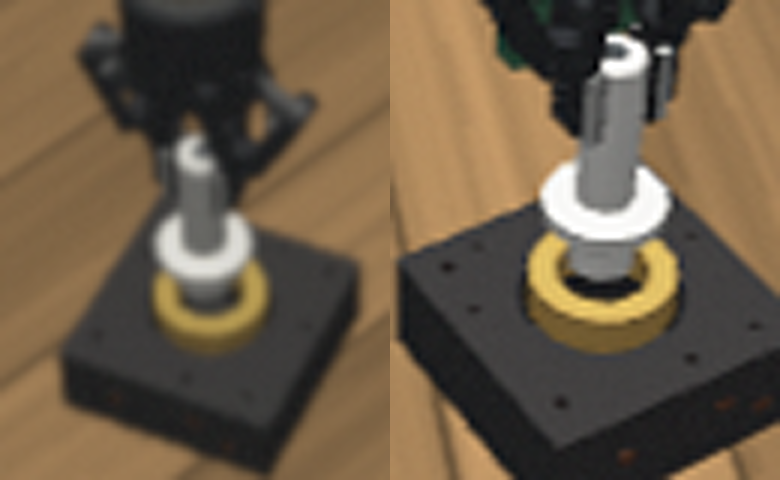

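Run:
```python
from h import *
a=np.load('pics/c7.npz');b=np.load('pics/s7.npz')
zc=.073+.030
A=lambda x,y:(200+x/6-.42,170+y/6-.42)
B=lambda x,y:(245+(x-390)/6-.42,185+y/6-.42)
print('collar',onz(a,*A(204,246),zc),onz(b,*B(605,200),zc))
print('top',onz(a,*A(197,154),zc+.08),onz(b,*B(621,55),zc+.08))
print('ring',onz(a,*A(211,292),.065),onz(b,*B(603,270),.065))
```

```text
collar [ 0.60033891 -0.15294055  0.103     ] [ 0.60102185 -0.14918458  0.103     ]
top [ 0.60170932 -0.15546261  0.183     ] [ 0.60282616 -0.15420467  0.183     ]
ring [ 0.6037617  -0.15253107  0.065     ] [ 0.60136772 -0.15118615  0.065     ]
```

jog_arm --steps '[[[0,0.15,0],[0,0,0]],[[0,0,1.0],[0,0,0]],[[0,0,0.8],[0,0,0]],[[0,0,0.4],[0,0,0]],[[0,0,0],[0,0,0]]]'

```text
t: 8.1
tool_pos: [0.6042, -0.153, 0.2987]
tool_rot: [-1.79, -2.58, -0.002]
contact_force: [0.2, -0.8, -4.5]
opening: 0.0244
```

```bash
python3 goal.py .604 -.153 .2775 20.5
```

```text
t 8.1 pos [ 0.6042 -0.153   0.2987] F [ 0.2 -0.8 -4.5] open 0.0244
shift cm [ 0.01 -0.02  2.12] turn [-0.01 -0.13 -0.01]
```

The foot is inside the ring with no side load. Next I seat the cone.

jog_arm --steps '[[[0,0,0.5],[0,0,0]],[[0,0,0.4],[0,0,0]],[[0,0,0.2],[0,0,0]],[[0,0,0],[0,0,0]],[[0,0,0],[0,0,0]]]'

```text
t: 8.6
tool_pos: [0.6047, -0.1531, 0.2916]
tool_rot: [-1.79, -2.58, -0.002]
contact_force: [-4.0, 1.4, 2.5]
opening: 0.0236
```

```bash
python3 goal.py .604 -.153 .2775 20.5
```

```text
t 8.6 pos [ 0.6047 -0.1531  0.2916] F [-4.   1.4  2.5] open 0.0236
shift cm [ 0.03 -0.06  1.41] turn [-0.01 -0.11  0.  ]
```

The cone has made contact, with about 4 N of side load in -x/+y. I shift that way a little and look again.

jog_arm --steps '[[[0.12,-0.15,0],[0,0,0]],[[0,0,0],[0,0,0]],[[0,0,0],[0,0,0]]]'

```text
t: 8.9
tool_pos: [0.6032, -0.1524, 0.2927]
tool_rot: [1.79, 2.581, 0.004]
contact_force: [-3.0, 1.1, 1.4]
opening: 0.024
```

```bash
python3 goal.py .603 -.152 .2775 20.5
```

```text
t 8.9 pos [ 0.6032 -0.1524  0.2927] F [-3.   1.1  1.4] open 0.024
shift cm [ 0.04 -0.    1.52] turn [ 0.14 -0.04  0.  ]
```

jog_arm --steps '[[[0.1,-0.15,0.2],[0,0,0]],[[0,0,0.2],[0,0,0]],[[0,0,0],[0,0,0]],[[0,0,0],[0,0,0]]]'

```text
t: 9.3
tool_pos: [0.6018, -0.1518, 0.2893]
tool_rot: [1.789, 2.579, 0.006]
contact_force: [-2.3, 1.7, 3.7]
opening: 0.0244
```

```bash
python3 goal.py .603 -.152 .2775 20.5
```

```text
t 9.3 pos [ 0.6018 -0.1518  0.2893] F [-2.3  1.7  3.7] open 0.0244
shift cm [-0.06  0.1   1.18] turn [0.28 0.03 0.01]
```

The ring is carrying about 8 N and has begun to sink. I press on, still relieving the side load.

jog_arm --steps '[[[0.1,-0.1,0.3],[0,0,0]],[[0,0,0.3],[0,0,0]],[[0,0,0.3],[0,0,0]],[[0,0,0],[0,0,0]],[[0,0,0],[0,0,0]]]'

```text
t: 9.8
tool_pos: [0.6013, -0.1515, 0.2831]
tool_rot: [1.787, 2.576, 0.006]
contact_force: [-4.1, 2.0, 6.1]
opening: 0.0242
```

```bash
python3 goal.py .602 -.151 .2765 20.5;python3 -c "
from h import *
snap('side','s8');snap('scene','c8')
a=np.load('pics/c8.npz');b=np.load('pics/s8.npz')
def crop(d,x,y,w,h,s): return cv2.resize(d['im'][y:y+h,x:x+w,::-1],None,fx=s,fy=s,interpolation=cv2.INTER_CUBIC)
c=np.hstack([crop(a,200,170,65,80,6),crop(b,245,185,65,80,6)])
cv2.imwrite('pics/z8.png',c)"
```

```text
t 9.8 pos [ 0.6013 -0.1515  0.2831] F [-4.1  2.   6.1] open 0.0242
shift cm [0.02 0.08 0.66] turn [0.4  0.16 0.01]
```

View pics/z8.png

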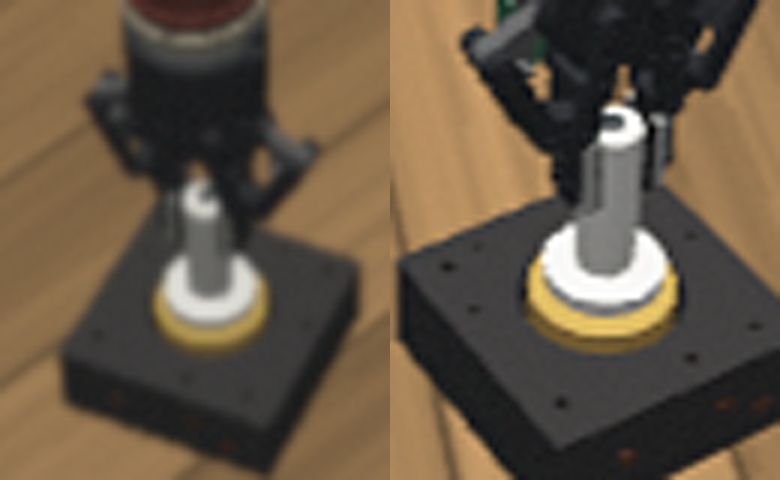

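The picture shows the holder seated, centred in the ring, with the ring part way down. I keep pressing to the stop.

jog_arm --steps '[[[0.1,-0.1,0.3],[0.2,0.1,0]],[[0,0,0.3],[0,0,0]],[[0,0,0.3],[0,0,0]],[[0,0,0.2],[0,0,0]],[[0,0,0],[0,0,0]],[[0,0,0],[0,0,0]]]'

```text
t: 10.5
tool_pos: [0.6015, -0.1512, 0.2796]
tool_rot: [1.787, 2.576, 0.004]
contact_force: [-4.9, 2.2, 9.0]
opening: 0.024
```

```bash
python3 goal.py .602 -.151 .2765 20.5
```

```text
t 10.5 pos [ 0.6015 -0.1512  0.2796] F [-4.9  2.2  9. ] open 0.024
shift cm [0.01 0.06 0.32] turn [0.34 0.21 0.02]
```

jog_arm --steps '[[[0.1,-0.2,0.4],[0.2,0.1,0]],[[0,0,0.4],[0,0,0]],[[0,0,0.4],[0,0,0]],[[0,0,0.4],[0,0,0]],[[0,0,0.4],[0,0,0]],[[0,0,0],[0,0,0]]]'

```text
t: 11.1
tool_pos: [0.602, -0.1513, 0.2785]
tool_rot: [1.787, 2.578, 0.002]
contact_force: [-5.7, 2.9, 9.5]
opening: 0.024
```

```bash
python3 goal.py .602 -.151 .2765 20.5
```

```text
t 11.1 pos [ 0.602  -0.1513  0.2785] F [-5.7  2.9  9.5] open 0.024
shift cm [0.03 0.01 0.2 ] turn [0.24 0.2  0.04]
```

A row with no shift resets the target to the measured pose and so relaxes the push. The last row therefore has to be a pressing one.

jog_arm --steps '[[[0,0,0.5],[0,0,0]],[[0,0,0.6],[0,0,0]],[[0,0,0.7],[0,0,0]],[[0,0,0.7],[0,0,0]]]'

```text
t: 11.5
tool_pos: [0.6041, -0.1518, 0.2765]
tool_rot: [1.788, 2.582, -0.003]
contact_force: [-19.1, 8.1, 35.2]
opening: 0.0242
```

```bash
python3 goal.py .602 -.151 .2765 20.5;python3 -c "
from h import *
snap('side','s9');snap('scene','c9')
a=np.load('pics/c9.npz');b=np.load('pics/s9.npz')
def crop(d,x,y,w,h,s): return cv2.resize(d['im'][y:y+h,x:x+w,::-1],None,fx=s,fy=s,interpolation=cv2.INTER_CUBIC)
c=np.hstack([crop(a,200,170,65,80,6),crop(b,245,185,65,80,6)])
cv2.imwrite('pics/z9.png',c)";python3 goal.py .602 -.151 .2765 20.5
```

```text
t 11.5 pos [ 0.6041 -0.1518  0.2765] F [-19.1   8.1  35.2] open 0.0242
shift cm [ 0.15 -0.17  0.  ] turn [-0.06  0.12  0.08]
t 11.6 pos [ 0.6041 -0.1517  0.2766] F [-18.6   7.1  34.3] open 0.0241
shift cm [ 0.14 -0.17  0.01] turn [-0.06  0.12  0.08]
```

View pics/z9.png

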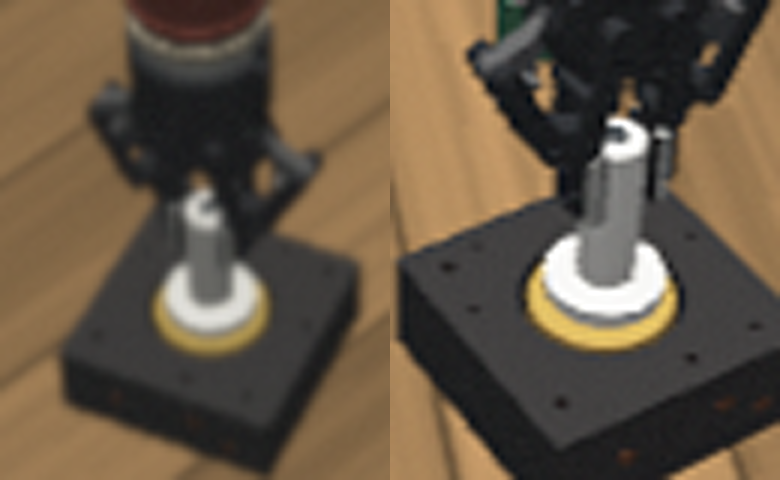

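The ring is flush with the shoe, but the push is higher than needed: 35 N down and 20 N sideways. I ease it off and trim the lateral position.

jog_arm --steps '[[[0.1,-0.2,0.4],[0,0,0]],[[0.05,-0.1,0.5],[0,0,0]],[[0.05,-0.1,0.5],[0,0,0]]]'

```text
t: 11.9
tool_pos: [0.602, -0.1512, 0.2766]
tool_rot: [1.785, 2.577, 0.002]
contact_force: [-11.6, 5.3, 25.0]
opening: 0.0244
```

```bash
python3 goal.py .602 -.151 .2765 20.5
python3 - <<'E'
from h import *
a=np.load('pics/c9.npz');b=np.load('pics/s9.npz')
A=lambda x,y:(200+x/6-.42,170+y/6-.42)
B=lambda x,y:(245+(x-390)/6-.42,185+y/6-.42)
print('collar',onz(a,*A(209.5,295),.060),onz(b,*B(605.5,277),.060))
print('top',onz(a,*A(205,209),.14),onz(b,*B(623,139),.14))
print('ring',onz(a,*A(211,292),.065),onz(b,*B(603,270),.065))
E
```

```text
t 11.9 pos [ 0.602  -0.1512  0.2766] F [-11.6   5.3  25. ] open 0.0244
shift cm [0.02 0.01 0.01] turn [0.29 0.29 0.09]
collar [ 0.60169067 -0.15200151  0.06      ] [ 0.60284288 -0.1504492   0.06      ]
top [ 0.60501949 -0.15474383  0.14      ] [ 0.60562094 -0.15469316  0.14      ]
ring [ 0.6037617  -0.15253107  0.065     ] [ 0.60136772 -0.15118615  0.065     ]
```

Collar and ring centres agree within about 1 mm. The shank top leans about 3° toward +x/-y, so I trim a little more.

jog_arm --steps '[[[0.25,-0.25,0.4],[0,0,0]],[[0.15,-0.2,0.4],[0,0,0]],[[0.1,-0.15,0.4],[0,0,0]]]'

```text
t: 12.2
tool_pos: [0.5983, -0.1498, 0.2765]
tool_rot: [1.775, 2.564, 0.008]
contact_force: [-6.0, 3.2, 18.0]
opening: 0.0244
```

```bash
python3 goal.py .602 -.151 .2765 20.5;python3 -c "
from h import *
snap('side','s10');snap('scene','c10')
a=np.load('pics/c10.npz');b=np.load('pics/s10.npz')
def crop(d,x,y,w,h,s): return cv2.resize(d['im'][y:y+h,x:x+w,::-1],None,fx=s,fy=s,interpolation=cv2.INTER_CUBIC)
c=np.hstack([crop(a,200,170,65,80,6),crop(b,245,185,65,80,6)])
cv2.imwrite('pics/z10.png',c)";python3 goal.py .602 -.151 .2765 20.5
```

```text
t 12.2 pos [ 0.5983 -0.1498  0.2765] F [-6.   3.2 18. ] open 0.0244
shift cm [-0.24  0.3   0.01] turn [1.   0.91 0.1 ]
t 12.3 pos [ 0.5983 -0.1498  0.2766] F [-5.7  3.8 16.7] open 0.0237
shift cm [-0.25  0.31  0.02] turn [0.99 0.9  0.09]
```

View pics/z10.png

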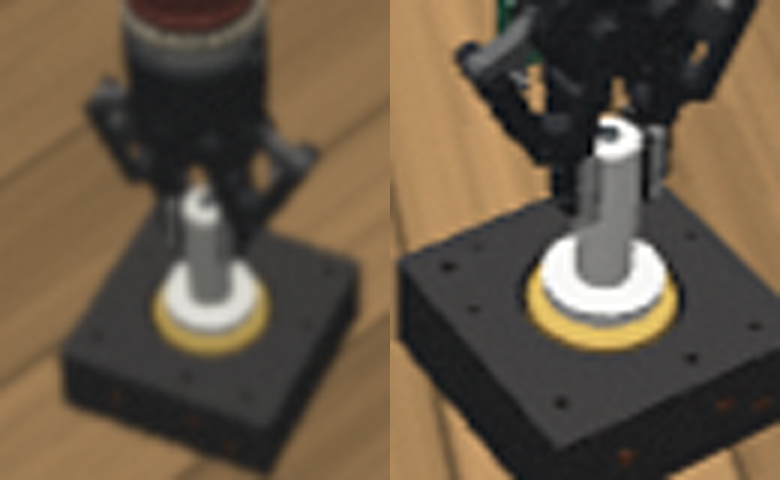

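Run:
```python
from h import *
a=np.load('pics/c10.npz');b=np.load('pics/s10.npz')
A=lambda x,y:(200+x/6-.42,170+y/6-.42)
B=lambda x,y:(245+(x-390)/6-.42,185+y/6-.42)
print('collar',onz(a,*A(209.5,295),.060),onz(b,*B(604.5,277),.060))
print('top',onz(a,*A(201.5,206),.14),onz(b,*B(617,138),.14))
o=ctrl.get_obs();print(o['t'],o['contact_force'],np.abs(o['dq']).max())
```

```text
collar [ 0.60169067 -0.15200151  0.06      ] [ 0.60242101 -0.15037867  0.06      ]
top [ 0.6020977  -0.15464594  0.14      ] [ 0.6033657  -0.15367803  0.14      ]
12.3 [-5.67915879  3.78355454 16.73463161] 0.002472596939376714
```

The lean is now about 2°, the axes agree within about 1.5 mm, and the ring is flush. The push is steady at about 17 N at the wrist, plus the holder's weight, and the arm is still. I hand it in.

```bash
python3 -c "
from h import *
print(ctrl.finish_job()); o=ctrl.get_obs();print(o['t'],o['contact_force'],o['tool_pos'])"
```

```text
the job is handed in; nothing more can be done
None
the job is handed in; nothing more can be done
```

I drew the chrome holder out through the dock's open end, set it upright in the brass ring of the black shoe, and handed the job in at about 12.3 s while still pressing it down. The hand-in gives no verdict.

My last checks before handing in:
- **Ring:** it looked flush with the top of the shoe in both the scene and side views. Earlier, the force had risen sharply to about 35 N as the ring reached its stop, so I eased it off.
- **Push:** the wrist read about 17 N upward. With the holder's weight that is about 21 N on the ring, and the arm was still.
- **Seating:** the collar and ring centres agreed to about 1 to 1.5 mm, within the calibration error.
- **Lean:** the two views suggest the holder leans about 2°, against a limit of 5.7°. An earlier trim brought this down from about 3°. About 6 N of side force remained.

The estimates from different views disagreed by about 2–3 mm throughout, so the seating and lean figures are only that good. I did not re-measure the bystander objects or the flap at the end. The path stayed clear of them, and no unexpected contact force showed up.

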